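Free a varnished-shut sewing box lid and hold it ajar

TASK

The fresh varnish on the sewing box has bridged the joint in its top and stuck the lid down. Take the sanding block and run it along that joint from the left end to the right end (as the robot sees it), lying flat with its length along the joint, under light steady pressure; then lay the block down flat on the table, without dropping it and without knocking the other things about. Then take the lid by its bar handle and pull until the varnish lets go, without letting the lid fly open, and finish with the lid still in the robot's grip, held still with its front edge raised about 25 mm.

Things in the scene. Friction and masses are not known exactly. Their poses are not given: they have to be found in the camera images.
- box: Wooden sewing box, cannot move: 240 mm deep (x), 300 wide (y), 115 high. Origin: centre of its underside; x from front (robot side) to back, y to its left, z up. Its flat top, 115 mm up: fixed front rail 45 mm deep, then a 2 mm wide joint along y (centre line x = -74 mm, all 300 mm wide), then the lid (191 mm deep, 12 thick), flush with the rail.
- joint_left (a point): Left (+y) end of the joint between front rail and lid, at the level of the top face, at the box's left side wall.
- joint_right (a point): Right (-y) end of the same joint, at the right side wall, 300 mm from the left end.
- lid_hinge (a point): Middle of the lid's hinge line: along the box's y at the rear edge of the top face, 192 mm behind the joint and level with the top face when shut.
- lid (a joint): Lid angle, rad: 0 shut, grows as it opens up about the hinge line; the front edge rises 191 mm x sin(angle): 25 mm is 0.13 rad. Stuck, it takes an upward pull at the handle that climbs to a peak of about 15 to 22 N within the first 6 mm of front-edge rise; by 9 mm (0.045 rad) the varnish has let go, suddenly and for good, and only the weight is left (2 to 5 N at the handle). Let go, the lid falls shut.
- handle_bar (a point): Middle of the lid's handle bar, on its centre line. The bar is round wood, 14 mm in diameter, 110 mm long, along the box's y, centre line 32 mm above the lid face, on two 12 mm posts 46 mm either side of its middle. This point is 85 mm behind the joint and 107 mm in front of the hinge line; x points to the back, y along the bar, z up from the lid.
- block: Cork sanding block with dark abrasive paper round its foot: 44 mm wide (x), 95 mm long (y), 38 mm high, about 0.12 kg, loose on the table, abrasive face down. Origin: centre of its underside, z up. It is swept with its long side along the joint or nearly so, the joint under the middle of its width.
- pin_tin: Bystander: flat metal tin 64 x 97 x 26 mm, lying on the table; its place may be swapped with the block's. Origin: centre of its underside.
- spool_a: Bystander: thread spool, 40 mm in diameter, 52 mm high, standing. Origin: centre of its underside.
- spool_b: Bystander: thread spool, 48 mm in diameter, 62 mm high, standing. Origin: centre of its underside.
- varnish_can: Bystander: metal can 80 mm in diameter, 95 mm high. Origin: centre of its underside.
- button_jar: Bystander: glass jar 68 mm in diameter, 85 mm high. Origin: centre of its underside.
- tape_case: Bystander: round white tape measure case 56 mm in diameter, 18 mm high. Origin: centre of its underside.
- brush: Bystander: varnish brush lying on the table, off to the left.
- shears: Bystander: shears lying on the table, off to the right, near the robot.
Things that resemble listed ones, but are neither listed nor needed, are in the scene too. What is shaped like the block but green, purple or red is not meant.

How it is judged:
By the outcome, as a careful person would: the job done as asked, in the order asked, and still so for the second after the job is handed in, while the arm keeps its last pose, push and grip.
It also fails if it takes over 72 s, if anything falls off the work surface, if the arm or the gripper's body presses on something with over 40 N, if the wrist force passes 120 N, or if a joint passes its speed limit or range.

ROBOT

A 6-joint arm with a two-finger parallel gripper is mounted at the origin on the work surface. World frame = base frame: x ahead of the robot, y to its left, z up, the work surface at z = 0. Lengths are in m, angles in rad, forces in N, time in s.
With the tool pointing down it reaches from about 0.25 to 0.8 m from the base axis. Payload 8.5 kg.
Tool frame: the origin (TCP) lies at the very end of the fingers, on their centre line; the grasp point (between the pads) lies 19 mm behind it; z points along the fingers, y is the direction in which the jaws open and shut (so a half turn about z gives the same grasp; the last joint's range is limited). The gripper opens to 85 mm and grips with 20 to 120 N. Pads are 22 mm wide; open, the fingers measure 114 mm over their backs; the gripper's body (76 mm by 85 mm) begins 54 mm behind the grasp point. The pads swing forward as they close: fully open they stand 13 mm farther back than shut.
Start: joints at [-1.33, 0.238, -0.013, 1.319, 0, 1.571], TCP at [0.125, -0.51, 0.231] pointing down, gripper open.
Joint ranges: [-2.66, 2.66], [-1.03, 1.9], [-1.14, 1.46], [-1.82, 2.27], [-1.45, 1.34], [-3.14, 3.14]. Speed limits (rad/s): [2.22, 2.22, 2.79, 3.14, 3.14, 3.14].

INTERFACE

Orientations are given as a unit quaternion [x, y, z, w].
In Python, from plant import r gives the robot as it stands.
- The arm moves only by the tool play_rows, never from a script. Its arguments are lists of equal length, an entry for each row: "translation": the shift along the tool's x, y, z in cm, a list of three; "rot": the turn, a rotation vector about the tool's x, y, z in degrees, a list of three. A call has 1 to 5 rows; each row is the pose to reach, as a shift and turn from the pose commanded when the call began, along the tool's axes at that moment; what a row does not reach only later rows make up. A row lasts 1/8 s, in which the tool goes at most 62.5 mm and 10.7 degrees, less where a joint would pass 70% of its speed; a pose out of reach is approached as far as the arm can. A call with a gripper value outside its range is refused whole. "fingers" is the closure, from -1 (fully open) to 1 (shut), set as the call begins (left out, the last holds). The fingers move at their own pace and stop on an object; "force" is the grip in N (left out, the last holds). Time passes only in rows, so rows that repeat a pose let the fingers close. It gives the time, the measured TCP pose, the force and the opening at its end, in the units of the state.
- r.get_state(): the state, without advancing time (a new reading comes with each control period).
- r.grab_frame(name): name is "scene" or "top" or "wrist"; returns a dict with "color" (480x640x3 uint8, blue, green, red), "fx", "fy", "cx", "cy" (pixels), "camera_from_world" (4x4, takes a point from world to camera coordinates). Camera axes: x right, y down, z forward; pixel columns grow to the right and rows downward; lengths in m; the calibration is good to about 2 mm. A picture is of the moment at which its call begins. There is no depth.
- r.sign_off(): hands the job in, once; it reports no verdict.
The state is a dict: "clock": time; "q": joint angles; "joint_vel": joint speeds; "joint_torque": joint torques, N m; "position": TCP position; "tcp_rot": TCP orientation; "wrist_force": force on the tool from outside, world axes, zero at the start; "moment": the same for the moment, N m; "finger_gap": finger opening in m.
Only numpy, scipy, OpenCV 4.12 (cv2) and the standard library are available. Lean on these libraries where they do the work, as an engineer would, in place of code of your own. Each camera call takes 0.05 s, during which the arm holds its last target. There are 200 camera calls.

## Working session

There is one attempt and no reset: what is moved stays moved. The work goes in short steps, Python scripts to look and compute and a tool call to move; the robot and the scene stay as the last step left them, time stands still between calls to the robot, and variables do not carry over. Pictures are saved under pics/ and viewed, about 8 in all and at most 12, crops included, and the job is handed in when it is done.

Besides the shell and the picture viewer there is one more tool, called after "Emit:" by a JSON object that holds its "fn" and its "kwargs". play_rows: Moves the arm, as the interface text tells. Its arguments: {"type":"object","properties":{"translation":{"type":"array"},"rot":{"type":"array"},"fingers":{"type":"number"},"force":{"type":"number"}},"required":["translation","rot"]}

```bash
mkdir -p pics; ls
python3 - <<'E'
from plant import r
import cv2,numpy as np
s=r.get_state();print(s)
for n in("scene","top"):
    f=r.grab_frame(n);cv2.imwrite(f"pics/{n}0.png",f["color"]);np.savez(f"pics/{n}0.npz",**f);print(n,f["fx"],f["fy"],f["cx"],f["cy"],np.round(f["camera_from_world"],4).tolist())
E
```

```text
pics
{'clock': 0.0, 'q': array([-1.33002867e+00,  2.38797382e-01, -1.42610233e-02,  1.31920542e+00,
       -1.66184282e-05,  1.57081945e+00]), 'joint_vel': array([-0.00015958,  0.00038264, -0.00018822,  0.00052252,  0.00014324,
       -0.00045568]), 'joint_torque': array([-1.10588790e-03, -5.38783014e+01,  3.46437049e+01,  1.86967989e-02,
       -1.44640094e-04, -2.14652403e-05]), 'position': array([ 0.1250799 , -0.50944855,  0.23066629]), 'tcp_rot': array([ 9.92763734e-01,  1.20081764e-01, -9.63760255e-05, -7.27441463e-04]), 'wrist_force': array([0.05049404, 0.61895008, 0.35533345]), 'moment': array([-0.06673816,  0.00518103,  0.0102464 ]), 'finger_gap': 0.08545940791599825}
scene 515.3185123113162 515.3185123113162 330.54442884490004 239.45589438451103 [[-0.1947, 0.9807, 0.0183, 0.116], [0.7093, 0.1537, -0.6879, -0.2815], [-0.6775, -0.121, -0.7255, 1.7981], [0.0, 0.0, 0.0, 1.0]]
top 478.7119415779757 478.7119415779757 324.54233631302856 243.090660191095 [[0.0197, -0.9997, 0.0117, -0.0439], [-0.9862, -0.0214, -0.1641, 0.491], [0.1643, -0.0083, -0.9864, 1.1611], [0.0, 0.0, 0.0, 1.0]]
```

View pics/top0.png

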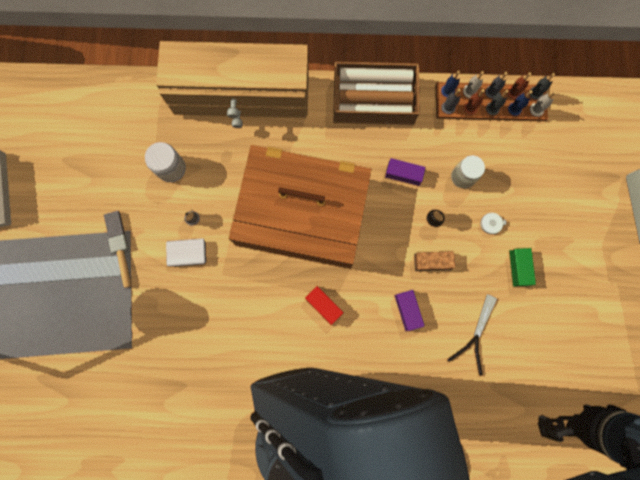

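View pics/scene0.png

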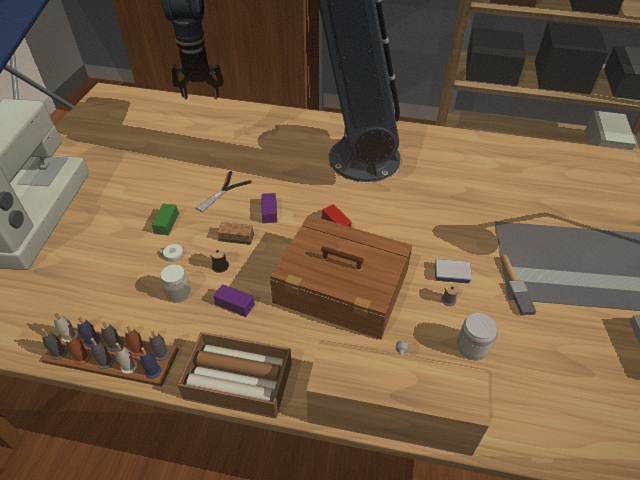

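The top view shows the cork block at about (435,261), the box at about (300,205) turned slightly, the handle at (302,195), and the spool near the block at (436,217). I'll zoom in for exact pixels.

```bash
cat > h.py <<'E'
import numpy as np,cv2
from scipy.optimize import least_squares
from scipy.spatial.transform import Rotation as R
def load(n): return dict(np.load(f"pics/{n}.npz"))
def proj(f,P):
    P=np.atleast_2d(P);T=f["camera_from_world"];c=P@T[:3,:3].T+T[:3,3]
    return np.c_[f["fx"]*c[:,0]/c[:,2]+f["cx"],f["fy"]*c[:,1]/c[:,2]+f["cy"]]
def back(f,uv,z):
    uv=np.atleast_2d(uv);T=f["camera_from_world"];o=-T[:3,:3].T@T[:3,3]
    d=np.c_[(uv[:,0]-f["cx"])/f["fx"],(uv[:,1]-f["cy"])/f["fy"],np.ones(len(uv))]@T[:3,:3]
    return o+d*((z-o[2])/d[:,2])[:,None]
def rz(a): return np.array([[np.cos(a),-np.sin(a),0],[np.sin(a),np.cos(a),0],[0,0,1]])
def place(p,L): return np.atleast_2d(L)@rz(p[2]).T+[p[0],p[1],0]
E
python3 - <<'E'
from h import *
f=load("top0");c=f["color"]
a=cv2.resize(c[140:275,220:400],None,fx=4,fy=4,interpolation=cv2.INTER_CUBIC)
cv2.imwrite("pics/c1.png",a)
b=cv2.resize(c[200:290,400:500],None,fx=4,fy=4,interpolation=cv2.INTER_CUBIC)
g=load("scene0")["color"];d=cv2.resize(g[210:340,190:420],None,fx=3,fy=3,interpolation=cv2.INTER_CUBIC)
im=np.zeros((d.shape[0],800,3),np.uint8);im[:,:d.shape[1]]=d;cv2.imwrite("pics/c2.png",im)
# cork segmentation of block in both
for n,roi in(("top0",(405,245,465,278)),("scene0",(212,218,260,248))):
    f=load(n);x0,y0,x1,y1=roi;hsv=cv2.cvtColor(f["color"][y0:y1,x0:x1],cv2.COLOR_BGR2HSV)
    m=((hsv[...,2]<190)&(hsv[...,1]>60)).astype(np.uint8)
    k=cv2.findContours(m,0,2)[0];k=max(k,key=cv2.contourArea);print(n,cv2.minAreaRect(k+np.array([x0,y0])),cv2.contourArea(k))
im=cv2.resize(b,None,fx=1,fy=1);h=max(a.shape[0],b.shape[0]);cv2.imwrite("pics/cb.png",b)
E
```

```text
top0 ((438.0, 262.0), (22.0, 52.0), 90.0) 953.5
scene0 ((235.5, 232.5), (46.99999237060547, 28.999996185302734), -0.0) 1363.0
```

View pics/c1.png

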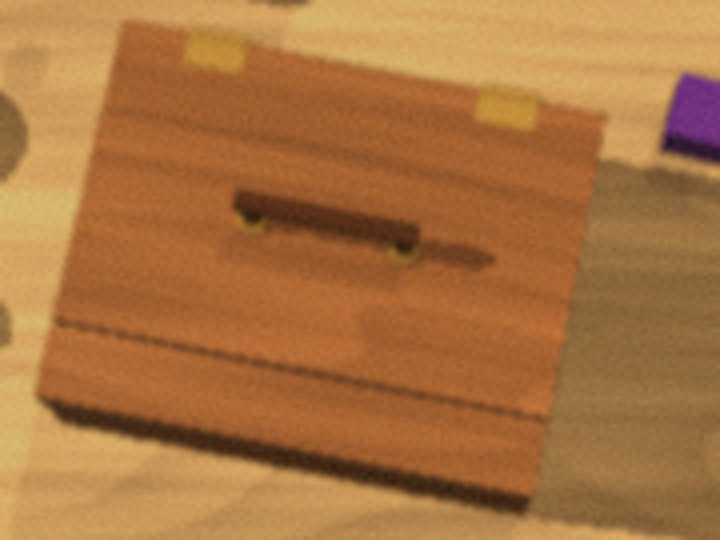

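View pics/cb.png

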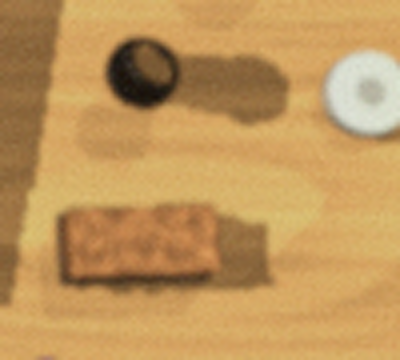

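The crop gives the box's top corners at (123,22), (606,116), (530,497) and (40,396), the joint from (57,321) to (546,418), and the bar from (235,201) to (418,235). The block's top face is roughly (62,210)–(217,275) in the second crop.

Run:
```python
from h import *
f=load("top0")
U=lambda a,o:(np.array(a,float)+.5)/4-.5+o
box=U([[123,22],[606,116],[530,497],[40,396],[57,321],[546,418]],[220,140])
L=np.array([[.12,.15,.115],[.12,-.15,.115],[-.12,-.15,.115],[-.12,.15,.115],[-.074,.15,.115],[-.074,-.15,.115]])
s=least_squares(lambda p:(proj(f,place(p,L))-box).ravel(),[.45,.0,-.2]);print("box",s.x,np.round(s.fun,1))
p=s.x
bar=U([[235,201],[418,235]],[220,140]);print("bar meas",back(f,bar,.147+.004).tolist(),"pred",place(p,[[.011,.055,.147],[.011,-.055,.147]]).tolist())
print("joint L,R",place(p,L[4:]).tolist(),"handle",place(p,[.011,0,.147]))
bl=U([[62,211],[216,206],[219,273],[67,277]],[400,200])
LB=np.array([[.022,.0475,.038],[.022,-.0475,.038],[-.022,-.0475,.038],[-.022,.0475,.038]])
b=least_squares(lambda p:(proj(f,place(p,LB))-bl).ravel(),[.4,-.25,0]);print("block",b.x,np.round(b.fun,1))
# overlay residual check in the scene view
g=load("scene0");im=cv2.resize(g["color"][200:340,190:420],None,fx=3,fy=3,interpolation=cv2.INTER_CUBIC)
for P,c in((place(p,L),(0,255,0)),(place(b.x,LB),(255,0,0)),(place(p,[[.011,.055,.147],[.011,-.055,.147]]),(0,0,255))):
    for q in proj(g,P): cv2.drawMarker(im,tuple(int(v) for v in (q-[190,200]+.5)*3),c,0,14,1)
cv2.imwrite("pics/ov.png",im)
for n,uv,z in(("spool near blk",(435.5,217),.06),("spool l",(190,216),.05),("jar",(470,167),.085),("tin",(185,252),.026),("purple near",(410,311),.02),("red",(324,306),.02),("tape",(492,223),.018),("purple2",(405,172),.02)): print(n,back(f,uv,z)[0])
```

```text
box [ 0.57568205  0.02503559 -0.17767418] [ 0.3 -1.3  0.7 -1.1  1.2  0.2 -1.6  0.5 -1.4  0.4  0.8  1. ]
bar meas [[0.5961413573822373, 0.07661546108483722, 0.15100000000000002], [0.5782780582901776, -0.029800594973383745, 0.15100000000000002]] pred [[0.5962296269792164, 0.07722560374782575, 0.147], [0.5767881338912942, -0.031042712700303593, 0.147]]
joint L,R [[0.5293581264815947, 0.1857530307936955, 0.115], [0.47633587260544324, -0.10952419588302084, 0.115]] handle [[0.58650888 0.02309145 0.147     ]]
block [ 0.45518833 -0.31142923  0.04842401] [ 0.4 -0.5 -0.5 -0.3 -0.   0.4  0.2  0.4]
spool near blk [ 0.56072745 -0.30961956  0.06      ]
spool l [0.55179547 0.30485861 0.05      ]
jar [ 0.68450359 -0.39204517  0.085     ]
tin [0.46383264 0.31803414 0.026     ]
purple near [ 0.32775381 -0.2510451   0.02      ]
red [ 0.33582973 -0.0357286   0.02      ]
tape [ 0.55770047 -0.46622305  0.018     ]
purple2 [ 0.68899649 -0.24137753  0.02      ]
```

View pics/ov.png

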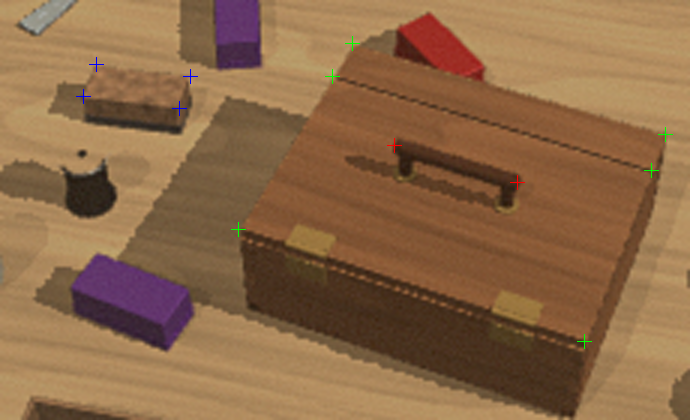

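Box pose is about (0.576, 0.025, -10°) and the block about (0.455, -0.311, +3°). Next I'll work out the approach in tool axes.

```bash
cat >> h.py <<'E'
def delta(pos,yaw_deg,ref=None,tilt=None):
    """cm shift and deg rotvec in current tool axes, to a tool-down pose whose tool x is at yaw"""
    from plant import r
    s=r.get_state() if ref is None else ref
    a=R.from_quat(s["tcp_rot"]);y=np.radians(yaw_deg)
    b=R.from_matrix(np.c_[[np.cos(y),np.sin(y),0],[np.sin(y),-np.cos(y),0],[0,0,-1]])
    return np.round(a.inv().apply(np.array(pos)-s["position"])*100,2).tolist(),np.round((a.inv()*b).as_rotvec(degrees=True),2).tolist()
def st():
    from plant import r
    s=r.get_state();m=R.from_quat(s["tcp_rot"]).as_matrix()
    print("t",round(s["clock"],2),"pos",np.round(s["position"],4),"yaw",round(np.degrees(np.arctan2(m[1,0],m[0,0])),2),"zax",np.round(m[:,2],4),"F",np.round(s["wrist_force"],1),"M",np.round(s["moment"],2),"gap",round(s["finger_gap"],4),"q",np.round(s["q"],2))
E
python3 -c "
from h import *
st();print(delta([.455,-.311,.20],92.8))"
```

```text
t 0.1 pos [ 0.1251 -0.5095  0.2307] yaw 13.8 zax [-3.0e-04  1.3e-03 -1.0e+00] F [ 0.5 -0.4  1.1] M [-0.02  0.03  0.03] gap 0.0853 q [-1.33  0.24 -0.01  1.32  0.    1.57]
([36.77, -11.4, 3.09], [-0.06, -0.06, -79.0])
```

Emit:
{"fn": "play_rows", "kwargs": {"translation": [[4.6,-1.4,0.4],[9.2,-2.8,0.8],[13.8,-4.3,1.2],[18.4,-5.7,1.5],[23,-7.1,1.9]], "rot": [[0,0,-9.9],[0,0,-19.8],[0,0,-29.6],[0,0,-39.5],[0,0,-49.4]], "fingers": -1}}

```text
clock: 0.72
position: [0.3328, -0.385, 0.212]
tcp_rot: [0.85, 0.526, -0.0, -0.0]
wrist_force: [-0.1, 0.1, 0.5]
finger_gap: 0.0854
```

```bash
python3 -c "
from h import *
st();print(delta([.455,-.311,.20],92.8))"
```

```text
t 0.72 pos [ 0.3328 -0.385   0.212 ] yaw 63.52 zax [-2.e-04  3.e-04 -1.e+00] F [-0.1  0.1  0.5] M [-0.05 -0.04 -0.03] gap 0.0854 q [-0.86  0.22 -0.09  1.26  0.    1.17]
([12.07, 7.64, 1.2], [-0.02, -0.01, -29.28])
```

Emit:
{"fn": "play_rows", "kwargs": {"translation": [[4,2.5,0.4],[8,5.1,0.8],[12.1,7.6,1.2],[12.1,7.6,1.2]], "rot": [[0,0,-9.8],[0,0,-19.5],[0,0,-29.3],[0,0,-29.3]]}}

```text
clock: 1.23
position: [0.4561, -0.3103, 0.1993]
tcp_rot: [0.689, 0.724, 0.0, -0.001]
wrist_force: [0.2, 0.2, 0.3]
finger_gap: 0.0853
```

Run:
```python
from h import *
from plant import r
st()
f=r.grab_frame("wrist");np.savez("pics/w1.npz",**f);T=f["camera_from_world"];print("cam",-T[:3,:3].T@T[:3,3],"fwd",T[2,:3])
im=f["color"].copy()
b=[.4552,-.3114,.0484];LB=np.array([[x,y,z] for z in(0,.038) for x,y in((.022,.0475),(.022,-.0475),(-.022,-.0475),(-.022,.0475))])
for q in proj(f,place(b,LB)): cv2.drawMarker(im,tuple(int(v) for v in q),(255,0,0),0,14,1)
cv2.imwrite("pics/w1.png",im)
```

```text
t 1.23 pos [ 0.4561 -0.3103  0.1993] yaw 92.82 zax [-8.0e-04  1.2e-03 -1.0e+00] F [0.2 0.2 0.3] M [-0.03  0.01 -0.02] gap 0.0853 q [-0.6   0.3  -0.01  1.26  0.    0.92]
cam [ 0.4507089  -0.23237117  0.34299426] fwd [ 0.01389363 -0.3048508  -0.95229877]
```

View pics/w1.png

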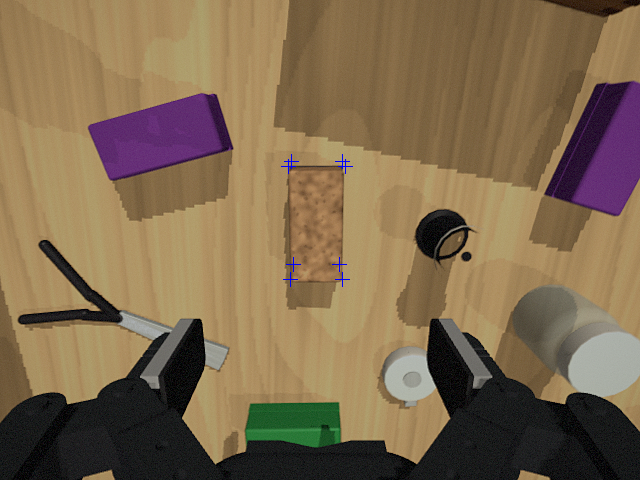

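The wrist view shows the block's top face at (289–343, 166–282), within 2 mm of the estimate, with its far end slightly toward -y. I'll go down and grip.

```bash
python3 -c "
from h import *
print(delta([.455,-.3125,.010],92.8))"
```

```text
([-0.15, 0.04, 18.95], [-0.07, -0.05, -0.18])
```

Emit:
{"fn": "play_rows", "kwargs": {"translation": [[-0.1,0,4],[-0.2,0,9],[-0.2,0,14],[-0.2,0,17.5],[-0.2,0,18.9]], "rot": [[0,0,0],[0,0,0],[0,0,0],[0,0,0],[0,0,0]]}}

```text
clock: 1.9
position: [0.4521, -0.3142, 0.0096]
tcp_rot: [0.692, 0.722, -0.0, -0.002]
wrist_force: [-0.1, 1.1, -0.5]
finger_gap: 0.0856
```

Emit:
{"fn": "play_rows", "kwargs": {"translation": [[0,0,0],[0,0,0],[0,0,0],[0,0,0],[0,0,0]], "rot": [[0,0,0],[0,0,0],[0,0,0],[0,0,0],[0,0,0]], "fingers": 1, "force": 50}}

```text
clock: 2.52
position: [0.4551, -0.3151, 0.013]
tcp_rot: [0.692, 0.722, 0.0, 0.002]
wrist_force: [-0.4, -0.3, 6.6]
finger_gap: 0.0429
```

```bash
python3 -c "
from h import *
st()"
```

```text
t 2.52 pos [ 0.4551 -0.3151  0.013 ] yaw 92.49 zax [ 0.0024 -0.002  -1.    ] F [-0.4 -0.3  6.6] M [-0.1   0.2  -0.02] gap 0.0429 q [-0.61  0.44 -0.31  0.81 -0.    0.92]
```

The block is gripped (gap 43 mm). The closing pads pressed it down with about 6.6 N for a 3 mm deflection, so the arm's stiffness is about 2 N/mm. Next I'll lift it and carry it to the left end of the joint.

Emit:
{"fn": "play_rows", "kwargs": {"translation": [[0,0,-2],[0,0,-6],[0,0,-12],[0,0,-18],[0,0,-21]], "rot": [[0,0,0],[0,0,0],[0,0,0],[0,0,0],[0,0,0]]}}

```text
clock: 3.15
position: [0.4549, -0.3148, 0.2258]
tcp_rot: [0.692, 0.722, 0.0, 0.003]
wrist_force: [0.5, -0.4, -1.7]
finger_gap: 0.0434
```

Run:
```python
from h import *
st()
p=[.5757,.0250,-.1777]
t=place(p,[-.074,.135,.22])[0];print(t,delta(t,79.8))
```

```text
t 3.15 pos [ 0.4549 -0.3148  0.2258] yaw 92.5 zax [ 0.0045 -0.003  -1.    ] F [ 0.5 -0.4 -1.7] M [-0.02 -0.04  0.03] gap 0.0434 q [-0.61  0.28  0.04  1.32  0.    0.92]
[0.52672873 0.17095484 0.22      ] ([48.21, 9.29, 0.46], [0.27, 0.16, 12.7])
```

Emit:
{"fn": "play_rows", "kwargs": {"translation": [[4,0.8,0],[9.5,1.8,0],[15,2.9,0],[20.5,4,0],[26,5,0]], "rot": [[0,0,0],[0,0,0],[0,0,0],[0,0,0],[0,0,0]]}}

```text
clock: 3.78
position: [0.4928, -0.0506, 0.2222]
tcp_rot: [0.692, 0.722, 0.001, 0.001]
wrist_force: [-0.0, -1.0, -1.0]
finger_gap: 0.0431
```

Emit:
{"fn": "play_rows", "kwargs": {"translation": [[5.5,1.1,0],[11,2.1,0.2],[16.5,3.2,0.4],[20.5,4,0.5],[22.2,4.3,0.5]], "rot": [[0,0,3],[0,0,6],[0,0,9],[0.1,0,12],[0.2,0.1,12.7]]}}

```text
clock: 4.4
position: [0.526, 0.1738, 0.2168]
tcp_rot: [0.767, 0.642, -0.0, -0.002]
wrist_force: [-0.1, -0.4, -0.9]
finger_gap: 0.0431
```

Emit:
{"fn": "play_rows", "kwargs": {"translation": [[0,0,0],[0,0,0]], "rot": [[0,0,0],[0,0,0]]}}

```text
clock: 4.65
position: [0.5258, 0.1708, 0.2167]
tcp_rot: [0.767, 0.641, -0.001, -0.002]
wrist_force: [-0.2, -0.2, -1.6]
finger_gap: 0.0431
```

Run:
```python
from h import *
from plant import r
st()
f=r.grab_frame("wrist");np.savez("pics/w2.npz",**f)
im=f["color"].copy()
p=[.5757,.0250,-.1777]
ys=np.array([-.15,0,.05])
for q in proj(f,place(p,np.c_[-.074+0*ys,ys,.115+0*ys])): cv2.drawMarker(im,tuple(int(v) for v in q),(0,255,0),0,14,1);print(q)
for q in proj(f,place(p,[[.12,-.15,.115],[-.12,-.15,.115],[.011,.055,.147],[.011,-.055,.147]])): cv2.drawMarker(im,tuple(int(v) for v in q),(255,0,0),0,14,1)
cv2.imwrite("pics/w2.png",im)
```

```text
t 4.65 pos [0.5258 0.1708 0.2167] yaw 79.81 zax [-0.0031  0.0019 -1.    ] F [-0.2 -0.2 -1.6] M [ 0.01 -0.    0.01] gap 0.0431 q [0.31 0.29 0.02 1.31 0.   2.06]
[319.05434319 550.38328731]
[319.46060355 412.0843861 ]
[319.62519143 356.05548156]
```

View pics/w2.png

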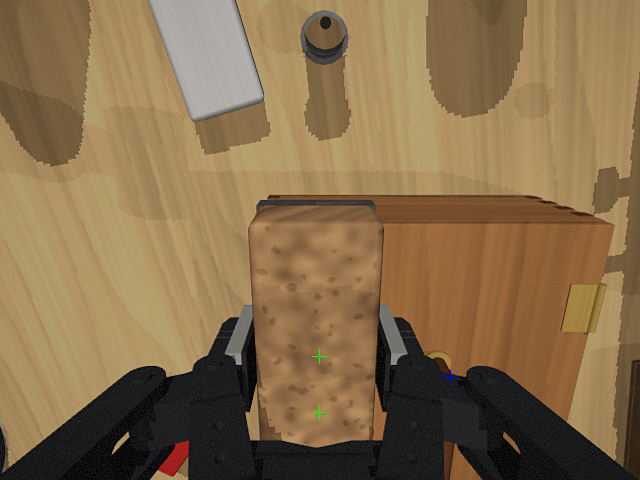

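The block is held straight. The box's back-left top corner is at about (613,224) and its left edge is horizontal at row 224. The block hides the joint here, so I'll check that corner and then look from farther right.

Emit:
{"fn": "play_rows", "kwargs": {"translation": [[-4,0,0],[-9,0,0],[-14,0,0],[-16,0,0],[-16,0,0]], "rot": [[0,0,0],[0,0,0],[0,0,0],[0,0,0],[0,0,0]]}}

```text
clock: 5.32
position: [0.4972, 0.0118, 0.2166]
tcp_rot: [0.768, 0.64, -0.0, -0.002]
wrist_force: [-0.2, 0.3, -0.9]
finger_gap: 0.0433
```

Run:
```python
from h import *
from plant import r
p=[.5757,.0250,-.1777]
print("BL corner pred",proj(load("w2"),place(p,[.12,.15,.115])))
st()
f=r.grab_frame("wrist");np.savez("pics/w3.npz",**f)
im=f["color"].copy()
ys=np.array([.15,.1,.05])
for q in proj(f,place(p,np.c_[-.074+0*ys,ys,.115+0*ys])): cv2.drawMarker(im,tuple(int(v) for v in q),(0,255,0),0,14,1);print(q)
for q in proj(f,place(p,[[.12,.15,.115],[-.12,.15,.115],[.011,.055,.147],[.011,-.055,.147]])): cv2.drawMarker(im,tuple(int(v) for v in q),(255,0,0),0,14,1);print(q)
cv2.imwrite("pics/w3.png",im)
```

```text
BL corner pred [[617.20469399 223.8101665 ]]
t 5.33 pos [0.4972 0.0118 0.2166] yaw 79.59 zax [-0.0027  0.002  -1.    ] F [-0.2  0.3 -0.9] M [ 0.03 -0.06  0.  ] gap 0.0433 q [ 0.02  0.2  -0.1   1.27  0.    1.78]
[319.70744984 -74.10125407]
[319.81620724  32.42447231]
[319.91078098 125.05759056]
[689.69313567 -76.66406764]
[232.44386848 -73.49679746]
[483.25432669 114.49054989]
[460.13173651 305.5543968 ]
```

View pics/w3.png

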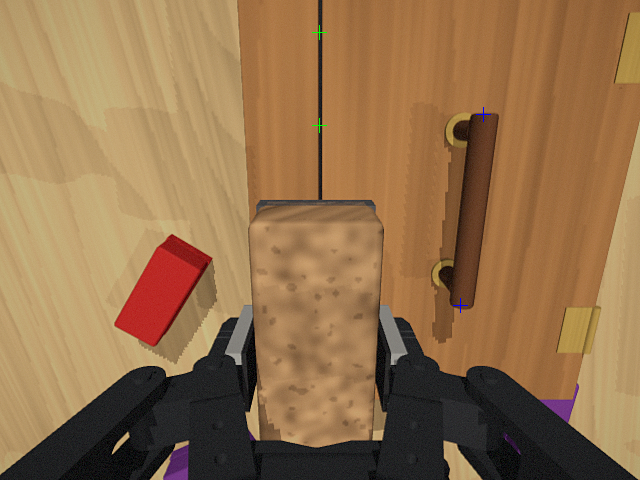

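The joint runs at column 319.5, exactly as predicted, and the bar ends at (484,114) and (461,305) also match, so the box pose is good to about 1 mm. I'll go back to the left end and down.

Run:
```python
from h import *
p=[.5757,.0250,-.1777]
t=place(p,[-.074,.142,.134])[0];print(t,delta(t,79.8))
```

```text
[0.5279661  0.17784461 0.134     ] ([16.77, 0.05, 8.28], [-0.17, -0.1, -0.15])
```

Emit:
{"fn": "play_rows", "kwargs": {"translation": [[5,0,0],[11,0,0],[15.5,0,0.5],[16.8,0,3],[16.8,0,6]], "rot": [[-0.2,-0.1,-0.2],[-0.2,-0.1,-0.2],[-0.2,-0.1,-0.2],[-0.2,-0.1,-0.2],[-0.2,-0.1,-0.2]]}}

```text
clock: 6.0
position: [0.5276, 0.1819, 0.1559]
tcp_rot: [0.765, 0.644, 0.001, 0.0]
wrist_force: [-0.3, -0.5, -1.4]
finger_gap: 0.043
```

Emit:
{"fn": "play_rows", "kwargs": {"translation": [[0,0,1],[0,0,1.8],[0,0,2.2],[0,0,2.2],[0,0,2.2]], "rot": [[0,0,0],[0,0,0],[0,0,0],[0,0,0],[0,0,0]]}}

```text
clock: 6.62
position: [0.5276, 0.1793, 0.135]
tcp_rot: [0.766, 0.643, 0.0, 0.0]
wrist_force: [0.2, -0.6, -1.1]
finger_gap: 0.043
```

Run:
```python
from h import *
p=[.5757,.0250,-.1777]
st();t=place(p,[-.074,.142,.130])[0];print(delta(t,79.8))
```

```text
t 6.62 pos [0.5276 0.1793 0.135 ] yaw 79.98 zax [ 7.e-04  1.e-04 -1.e+00] F [ 0.2 -0.6 -1.1] M [ 0.04 -0.03  0.03] gap 0.043 q [ 0.33  0.34 -0.12  1.11 -0.    2.07]
([-0.13, 0.06, 0.5], [0.04, -0.01, 0.18])
```

Feeling down in small steps.

Emit:
{"fn": "play_rows", "kwargs": {"translation": [[0,0.05,0.3],[0,0.05,0.6],[0,0.05,0.6]], "rot": [[0,0,0.1],[0,0,0.2],[0,0,0.2]]}}

```text
clock: 7.0
position: [0.5277, 0.1792, 0.1282]
tcp_rot: [0.767, 0.641, -0.0, 0.0]
wrist_force: [-0.5, 0.5, -1.3]
finger_gap: 0.0431
```

Emit:
{"fn": "play_rows", "kwargs": {"translation": [[0,0,0.1],[0,0,0.2],[0,0,0.2]], "rot": [[0,0,0],[0,0,0],[0,0,0]]}}

```text
clock: 7.38
position: [0.5277, 0.1793, 0.128]
tcp_rot: [0.767, 0.641, 0.0, 0.0]
wrist_force: [-5.5, -1.4, 14.6]
finger_gap: 0.0433
```

Emit:
{"fn": "play_rows", "kwargs": {"translation": [[0,0,-0.1],[0,0,-0.1]], "rot": [[0,0,0],[0,0,0]]}}

```text
clock: 7.62
position: [0.5277, 0.1792, 0.128]
tcp_rot: [0.767, 0.641, 0.0, 0.0]
wrist_force: [-2.8, -0.7, 7.9]
finger_gap: 0.0431
```

Run:
```python
from h import *
p=[.5757,.0250,-.1777]
st();t=place(p,[-.074,-.142,.128])[0];print(delta(t,79.8))
```

```text
t 7.62 pos [0.5277 0.1792 0.128 ] yaw 79.8 zax [ 3.e-04 -1.e-04 -1.e+00] F [-2.8 -0.7  7.9] M [-0.21  0.57 -0.03] gap 0.0431 q [ 0.33  0.35 -0.13  1.09 -0.    2.08]
([-28.53, 0.06, 0.0], [0.02, 0.0, -0.0])
```

Emit:
{"fn": "play_rows", "kwargs": {"translation": [[-0.5,0,-0.04],[-1.5,0,-0.04],[-2.5,0,-0.04],[-3.5,0,-0.04],[-4.5,0,-0.04]], "rot": [[0,0,0],[0,0,0],[0,0,0],[0,0,0],[0,0,0]]}}

```text
clock: 8.25
position: [0.5199, 0.1343, 0.1281]
tcp_rot: [0.767, 0.641, 0.0, 0.0]
wrist_force: [0.3, 2.8, 5.2]
finger_gap: 0.0431
```

Run:
```python
from h import *
p=[.5757,.0250,-.1777]
st();t=place(p,[-.074,-.142,.128])[0];print(delta(t,79.8))
```

```text
t 8.25 pos [0.5199 0.1343 0.1281] yaw 79.78 zax [ 5.e-04  3.e-04 -1.e+00] F [0.3 2.8 5.2] M [ 0.61 -0.18  0.03] gap 0.0431 q [ 0.25  0.31 -0.18  1.08  0.    2.  ]
([-23.97, 0.04, -0.0], [0.03, -0.02, -0.02])
```

Pressure is steady at about 5–6 N and the block is tracking the joint.

Emit:
{"fn": "play_rows", "kwargs": {"translation": [[-1.2,0,0],[-2.4,0,0],[-3.6,0,0],[-4.8,0,0],[-6,0,0]], "rot": [[0,0,0],[0,0,0],[0,0,0],[0,0,0],[0,0,0]]}}

```text
clock: 8.88
position: [0.5091, 0.0752, 0.1281]
tcp_rot: [0.767, 0.641, 0.0, 0.0]
wrist_force: [0.7, 2.6, 5.7]
finger_gap: 0.0434
```

Emit:
{"fn": "play_rows", "kwargs": {"translation": [[-1.2,0,0],[-2.4,0,0],[-3.6,0,0],[-4.8,0,0],[-6,0,0]], "rot": [[0,0,0],[0,0,0],[0,0,0],[0,0,0],[0,0,0]]}}

```text
clock: 9.5
position: [0.4984, 0.0161, 0.128]
tcp_rot: [0.767, 0.641, 0.0, 0.0]
wrist_force: [0.2, 3.1, 5.4]
finger_gap: 0.0436
```

Run:
```python
from h import *
p=[.5757,.0250,-.1777]
st();t=place(p,[-.074,-.142,.128])[0];print(delta(t,79.8))
```

```text
t 9.5 pos [0.4984 0.0161 0.128 ] yaw 79.78 zax [ 3.e-04  2.e-04 -1.e+00] F [0.2 3.1 5.4] M [ 0.62 -0.17  0.02] gap 0.0436 q [ 0.03  0.25 -0.27  1.05  0.    1.78]
([-11.96, 0.06, -0.0], [0.01, -0.02, -0.02])
```

Emit:
{"fn": "play_rows", "kwargs": {"translation": [[-1.2,0,0],[-2.4,0,0],[-3.6,0.05,0],[-4.8,0.05,0],[-6,0.05,0]], "rot": [[0,0,0],[0,0,0],[0,0,0],[0,0,0],[0,0,0]]}}

```text
clock: 10.12
position: [0.4881, -0.043, 0.128]
tcp_rot: [0.767, 0.641, 0.0, -0.0]
wrist_force: [0.2, 3.1, 6.2]
finger_gap: 0.0432
```

Emit:
{"fn": "play_rows", "kwargs": {"translation": [[-1.2,0,0],[-2.4,0,0],[-3.6,0,0],[-4.8,0,0],[-6,0,0]], "rot": [[0,0,0],[0,0,0],[0,0,0],[0,0,0],[0,0,0]]}}

```text
clock: 10.75
position: [0.4773, -0.1019, 0.128]
tcp_rot: [0.767, 0.641, 0.0, -0.0]
wrist_force: [0.4, 4.2, 4.7]
finger_gap: 0.0432
```

Run:
```python
from h import *
p=[.5757,.0250,-.1777]
st();t=place(p,[-.074,-.142,.128])[0];print(delta(t,79.8));print(delta([.455,-.3125,.16],92.8))
```

```text
t 10.75 pos [ 0.4773 -0.1019  0.128 ] yaw 79.78 zax [ 1.e-04  4.e-04 -1.e+00] F [0.4 4.2 4.7] M [ 0.71 -0.24 -0.03] gap 0.0432 q [-0.21  0.24 -0.29  1.04  0.    1.54]
([0.03, 0.04, 0.0], [-0.0, -0.02, -0.02])
([-21.12, 1.54, -3.21], [0.0, -0.02, -13.02])
```

The sweep is complete: the block tracked within 0.5 mm at about 5–6 N. Next I'll lift it and lay it back in its original free spot.

Emit:
{"fn": "play_rows", "kwargs": {"translation": [[0,0,-1],[0,0,-3],[-2,0,-4],[-6,0.3,-4],[-11,0.6,-4]], "rot": [[0,0,0],[0,0,0],[0,0,0],[0,0,-3],[0,0,-6]]}}

```text
clock: 11.38
position: [0.4636, -0.2112, 0.1682]
tcp_rot: [0.731, 0.682, -0.0, -0.0]
wrist_force: [1.2, 0.4, -2.1]
finger_gap: 0.043
```

Run:
```python
from h import *
st();print(delta([.455,-.3125,.020],92.8))
```

```text
t 11.38 pos [ 0.4636 -0.2112  0.1682] yaw 85.98 zax [-8.e-04 -4.e-04 -1.e+00] F [ 1.2  0.4 -2.1] M [-0.01 -0.02 -0.02] gap 0.043 q [-0.43  0.24 -0.17  1.16 -0.    1.21]
([-10.16, -0.14, 14.83], [-0.04, 0.02, -6.82])
```

Emit:
{"fn": "play_rows", "kwargs": {"translation": [[-5,0,0],[-9,0,2],[-10.2,-0.1,6],[-10.2,-0.1,10],[-10.2,-0.1,13]], "rot": [[0,0,-3],[0,0,-6.8],[0,0,-6.8],[0,0,-6.8],[0,0,-6.8]]}}

```text
clock: 12.0
position: [0.4543, -0.3121, 0.0362]
tcp_rot: [0.691, 0.723, -0.001, -0.001]
wrist_force: [-0.6, -0.2, -1.8]
finger_gap: 0.0432
```

Emit:
{"fn": "play_rows", "kwargs": {"translation": [[0,0,0.7],[0,0,1.2],[0,0,1.6],[0,0,1.8],[0,0,1.8]], "rot": [[0,0,0],[0,0,0],[0,0,0],[0,0,0],[0,0,0]]}}

```text
clock: 12.62
position: [0.4558, -0.3125, 0.0203]
tcp_rot: [0.691, 0.723, -0.0, 0.0]
wrist_force: [-0.5, -0.9, -2.5]
finger_gap: 0.0432
```

Run:
```python
from h import *
st()
```

```text
t 12.62 pos [ 0.4558 -0.3125  0.0203] yaw 92.6 zax [ 2.e-04 -6.e-04 -1.e+00] F [-0.5 -0.9 -2.5] M [ 0.02  0.02 -0.01] gap 0.0432 q [-0.6   0.44 -0.3   0.83 -0.    0.92]
```

Emit:
{"fn": "play_rows", "kwargs": {"translation": [[0,0,0.3],[0,0,0.6],[0,0,0.75],[0,0,0.75]], "rot": [[0,0,0],[0,0,0],[0,0,0],[0,0,0]]}}

```text
clock: 13.12
position: [0.4556, -0.3123, 0.0131]
tcp_rot: [0.691, 0.723, -0.0, 0.0]
wrist_force: [-2.5, 2.9, 8.8]
finger_gap: 0.043
```

Emit:
{"fn": "play_rows", "kwargs": {"translation": [[0,0,-0.05],[0,0,-0.05],[0,0,-0.05],[0,0,-0.05],[0,0,-0.05]], "rot": [[0,0,0],[0,0,0],[0,0,0],[0,0,0],[0,0,0]], "fingers": -1}}

```text
clock: 13.75
position: [0.4557, -0.3124, 0.0128]
tcp_rot: [0.691, 0.723, -0.0, -0.0]
wrist_force: [-0.4, -0.3, -0.5]
finger_gap: 0.0852
```

Emit:
{"fn": "play_rows", "kwargs": {"translation": [[0,0,-2],[0,0,-7],[0,0,-13],[0,0,-19],[0,0,-22]], "rot": [[0,0,0],[0,0,0],[0,0,0],[0,0,0],[0,0,0]]}}

```text
clock: 14.38
position: [0.4564, -0.3128, 0.2365]
tcp_rot: [0.691, 0.723, 0.0, 0.002]
wrist_force: [0.8, -0.3, 0.0]
finger_gap: 0.0854
```

Run:
```python
from h import *
from plant import r
st()
f=r.grab_frame("wrist");cv2.imwrite("pics/w4.png",f["color"])
p=[.5757,.0250,-.1777]
h=place(p,[.011,0,.147])[0];print(h,delta([h[0],h[1],.24],79.8))
```

```text
t 14.38 pos [ 0.4564 -0.3128  0.2365] yaw 92.6 zax [ 0.0033 -0.0027 -1.    ] F [ 0.8 -0.3  0. ] M [-0.03 -0.04 -0.02] gap 0.0854 q [-0.6   0.28  0.06  1.34 -0.    0.92]
[0.58652678 0.02305557 0.147     ] ([33.02, 14.45, -0.16], [0.37, 0.24, 12.8])
```

View pics/w4.png

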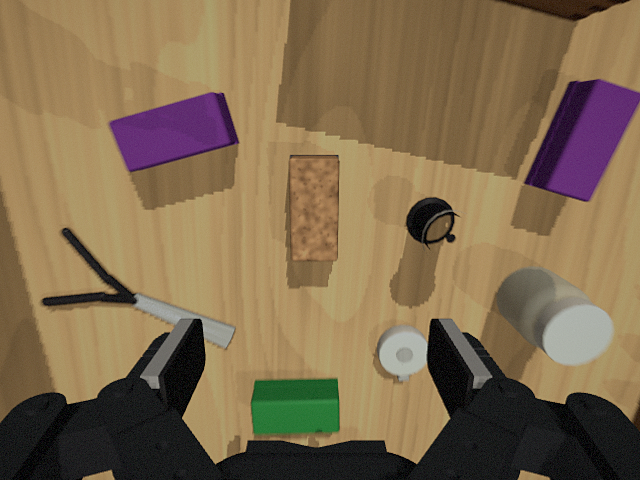

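The block lies flat where it was, at (290–338, 155–261), and its neighbours haven't moved. On to the handle.

Emit:
{"fn": "play_rows", "kwargs": {"translation": [[4,1.8,0],[9,4,0],[14.5,6.3,0],[20,8.7,0],[25,10.9,0]], "rot": [[0,0,0],[0,0,0],[0,0,0],[0,0,0],[0,0,0]]}}

```text
clock: 15.05
position: [0.5537, -0.0556, 0.2326]
tcp_rot: [0.691, 0.723, -0.0, 0.0]
wrist_force: [0.9, -1.0, -0.0]
finger_gap: 0.0859
```

Emit:
{"fn": "play_rows", "kwargs": {"translation": [[4,1.8,0],[7,3.1,0],[8,3.6,0],[8,3.6,0],[8,3.6,0]], "rot": [[0,0,4],[0,0,8],[0.3,0.2,12.8],[0.3,0.2,12.8],[0.3,0.2,12.8]]}}

```text
clock: 15.68
position: [0.5853, 0.0234, 0.2326]
tcp_rot: [0.767, 0.642, -0.001, -0.003]
wrist_force: [-0.2, -0.2, -0.1]
finger_gap: 0.0854
```

Run:
```python
from h import *
p=[.5757,.0250,-.1777]
h=place(p,[.011,0,.147])[0];st();print(delta([h[0],h[1],.128],79.8))
```

```text
t 15.68 pos [0.5853 0.0234 0.2326] yaw 79.88 zax [-0.0057  0.0033 -1.    ] F [-0.2 -0.2 -0.1] M [ 0.01 -0.03 -0.01] gap 0.0854 q [0.04 0.35 0.15 1.37 0.   1.79]
([-0.04, 0.19, 10.45], [-0.35, -0.13, 0.08])
```

Emit:
{"fn": "play_rows", "kwargs": {"translation": [[0,0.2,2],[0,0.2,5],[0,0.2,8],[0,0.2,9.8],[0,0.2,10.4]], "rot": [[-0.3,-0.1,0],[-0.3,-0.1,0],[-0.3,-0.1,0],[-0.3,-0.1,0],[-0.3,-0.1,0]]}}

```text
clock: 16.3
position: [0.5862, 0.023, 0.1279]
tcp_rot: [0.767, 0.641, -0.001, -0.001]
wrist_force: [-0.8, -0.4, 0.8]
finger_gap: 0.0857
```

Emit:
{"fn": "play_rows", "kwargs": {"translation": [[0,0,0],[0,0,0],[0,0,0],[0,0,0],[0,0,0]], "rot": [[0,0,0],[0,0,0],[0,0,0],[0,0,0],[0,0,0]], "fingers": 1, "force": 60}}

```text
clock: 16.92
position: [0.5882, 0.0238, 0.1295]
tcp_rot: [0.767, 0.641, 0.001, 0.0]
wrist_force: [3.8, -2.2, 2.4]
finger_gap: 0.0119
```

Emit:
{"fn": "play_rows", "kwargs": {"translation": [[0,0,0],[0,0,0]], "rot": [[0,0,0],[0,0,0]]}}

```text
clock: 17.18
position: [0.5882, 0.0238, 0.1295]
tcp_rot: [0.767, 0.641, 0.001, 0.0]
wrist_force: [4.7, -1.8, 2.8]
finger_gap: 0.0121
```

Run:
```python
from h import *
p=[.5757,.0250,-.1777]
h=place(p,[.011,0,.147])[0];st();print(delta([h[0],h[1],.128],79.8))
```

```text
t 17.18 pos [0.5882 0.0238 0.1295] yaw 79.79 zax [ 2.1e-03  7.0e-04 -1.0e+00] F [ 4.7 -1.8  2.8] M [-0.37 -1.03  0.05] gap 0.0121 q [ 0.04  0.39 -0.05  1.12  0.    1.79]
([-0.11, -0.15, 0.15], [0.11, -0.06, -0.01])
```

The bar is gripped (gap 12 mm). I'll pull up gradually along the hinge arc.

Emit:
{"fn": "play_rows", "kwargs": {"translation": [[0,0.1,-0.1],[0,0.15,-0.15],[0,0.15,-0.2],[0,0.15,-0.25],[0,0.15,-0.3]], "rot": [[0,0,0],[0,0,0],[0.3,0,0],[0.5,0,0],[0.8,0,0]]}}

```text
clock: 17.8
position: [0.5881, 0.0238, 0.1303]
tcp_rot: [0.767, 0.641, -0.005, -0.007]
wrist_force: [6.5, 0.8, -17.1]
finger_gap: 0.0118
```

Run:
```python
from h import *
st()
```

```text
t 17.8 pos [0.5881 0.0238 0.1303] yaw 79.8 zax [-0.0163  0.0036 -0.9999] F [  6.5   0.8 -17.1] M [ 0.05 -1.55  0.03] gap 0.0118 q [ 0.04  0.41 -0.03  1.15  0.    1.79]
```

Emit:
{"fn": "play_rows", "kwargs": {"translation": [[0,0,-0.04],[0,0,-0.08],[0,0.02,-0.12],[0,0.02,-0.12]], "rot": [[0.2,0,0],[0.4,0,0],[0.6,0,0],[0.6,0,0]]}}

```text
clock: 18.3
position: [0.588, 0.0238, 0.1307]
tcp_rot: [0.767, 0.641, -0.009, -0.011]
wrist_force: [7.2, 1.4, -19.9]
finger_gap: 0.0121
```

Emit:
{"fn": "play_rows", "kwargs": {"translation": [[0,0.05,-0.04],[0,0.05,-0.08],[0,0.05,-0.12],[0,0.05,-0.12]], "rot": [[0,0,0],[0,0,0],[0,0,0],[0,0,0]]}}

```text
clock: 18.8
position: [0.5882, 0.0238, 0.1315]
tcp_rot: [0.767, 0.641, -0.009, -0.011]
wrist_force: [7.0, 0.9, -22.0]
finger_gap: 0.0118
```

Emit:
{"fn": "play_rows", "kwargs": {"translation": [[0,0.02,-0.04],[0,0.02,-0.08],[0,0.02,-0.08]], "rot": [[0,0,0],[0,0,0],[0.2,0,0]]}}

```text
clock: 19.18
position: [0.5884, 0.0237, 0.1323]
tcp_rot: [0.767, 0.641, -0.01, -0.013]
wrist_force: [6.9, 0.7, -22.4]
finger_gap: 0.0121
```

Emit:
{"fn": "play_rows", "kwargs": {"translation": [[0,0.02,-0.04],[0,0.02,-0.06],[0,0.02,-0.06]], "rot": [[0,0,0],[0,0,0],[0.2,0,0]]}}

```text
clock: 19.55
position: [0.5885, 0.0237, 0.1329]
tcp_rot: [0.767, 0.641, -0.012, -0.014]
wrist_force: [6.6, 1.4, -20.8]
finger_gap: 0.0119
```

Emit:
{"fn": "play_rows", "kwargs": {"translation": [[0,0.01,-0.03],[0,0.01,-0.05],[0,0.01,-0.05]], "rot": [[0.1,0,0],[0.2,0,0],[0.3,0,0]]}}

```text
clock: 19.92
position: [0.5886, 0.0237, 0.1334]
tcp_rot: [0.767, 0.641, -0.013, -0.016]
wrist_force: [7.0, 1.1, -21.3]
finger_gap: 0.012
```

Emit:
{"fn": "play_rows", "kwargs": {"translation": [[0,0.01,-0.03],[0,0.01,-0.05],[0,0.01,-0.05]], "rot": [[0.1,0,0],[0.2,0,0],[0.3,0,0]]}}

```text
clock: 20.3
position: [0.5888, 0.0237, 0.1341]
tcp_rot: [0.767, 0.641, -0.015, -0.018]
wrist_force: [5.5, 1.2, -20.1]
finger_gap: 0.0117
```

Run:
```python
from h import *
st()
```

```text
t 20.3 pos [0.5888 0.0237 0.1341] yaw 79.81 zax [-0.0459  0.0087 -0.9989] F [  5.5   1.2 -20.1] M [ 0.13 -1.36 -0.07] gap 0.0117 q [0.03 0.43 0.01 1.2  0.01 1.78]
```

Emit:
{"fn": "play_rows", "kwargs": {"translation": [[0,0.01,-0.03],[0,0.01,-0.05],[0,0.01,-0.05]], "rot": [[0.1,0,0],[0.2,0,0],[0.2,0,0]]}}

```text
clock: 20.68
position: [0.589, 0.0236, 0.135]
tcp_rot: [0.767, 0.641, -0.016, -0.019]
wrist_force: [5.1, 1.6, -16.5]
finger_gap: 0.0118
```

Emit:
{"fn": "play_rows", "kwargs": {"translation": [[0,0.01,-0.03],[0,0.01,-0.05],[0,0.01,-0.05]], "rot": [[0.1,0,0],[0.2,0,0],[0.2,0,0]]}}

```text
clock: 21.05
position: [0.5897, 0.0235, 0.137]
tcp_rot: [0.767, 0.641, -0.016, -0.02]
wrist_force: [3.7, 1.4, -9.2]
finger_gap: 0.0118
```

Run:
```python
from h import *
from plant import r
st()
f=r.grab_frame("scene");np.savez("pics/s2.npz",**f);cv2.imwrite("pics/s2.png",cv2.resize(f["color"][190:350,250:430],None,fx=3.7,fy=3.7,interpolation=cv2.INTER_CUBIC))
```

```text
t 21.05 pos [0.5897 0.0235 0.137 ] yaw 79.8 zax [-0.0499  0.0098 -0.9987] F [ 3.7  1.4 -9.2] M [ 0.22 -0.67 -0.02] gap 0.0118 q [0.03 0.43 0.02 1.21 0.01 1.78]
```

The varnish has let go without a jump. I'll continue slowly along the arc.

Emit:
{"fn": "play_rows", "kwargs": {"translation": [[0,0.01,-0.1],[0,0.03,-0.2],[0,0.05,-0.3],[0,0.05,-0.4],[0,0.06,-0.4]], "rot": [[0.6,0,0],[1.2,0,0],[1.9,0,0],[2.6,0,0],[2.6,0,0]]}}

```text
clock: 21.72
position: [0.5907, 0.0233, 0.1414]
tcp_rot: [0.766, 0.641, -0.03, -0.037]
wrist_force: [-0.1, 2.6, -5.3]
finger_gap: 0.0117
```

Run:
```python
from h import *
from plant import r
st()
p=[.5757,.0250,-.1777]
f=r.grab_frame("scene");np.savez("pics/s3.npz",**f);im=cv2.resize(f["color"][190:350,250:430],None,fx=3.7,fy=3.7,interpolation=cv2.INTER_CUBIC)
for z,c in((.115,(0,255,0)),(.125,(255,255,0)),(.135,(0,255,255))):
    for q in proj(f,place(p,[[-.073,.15,z],[-.073,-.15,z]])): cv2.drawMarker(im,tuple(int(v) for v in (q-[250,190]+.5)*3.7),c,0,12,1)
cv2.imwrite("pics/s3.png",im)
```

```text
t 21.73 pos [0.5907 0.0233 0.1414] yaw 79.79 zax [-0.0941  0.0179 -0.9954] F [-0.1  2.6 -5.3] M [ 0.42 -0.21 -0.09] gap 0.0117 q [0.03 0.46 0.09 1.29 0.02 1.78]
```

View pics/s3.png

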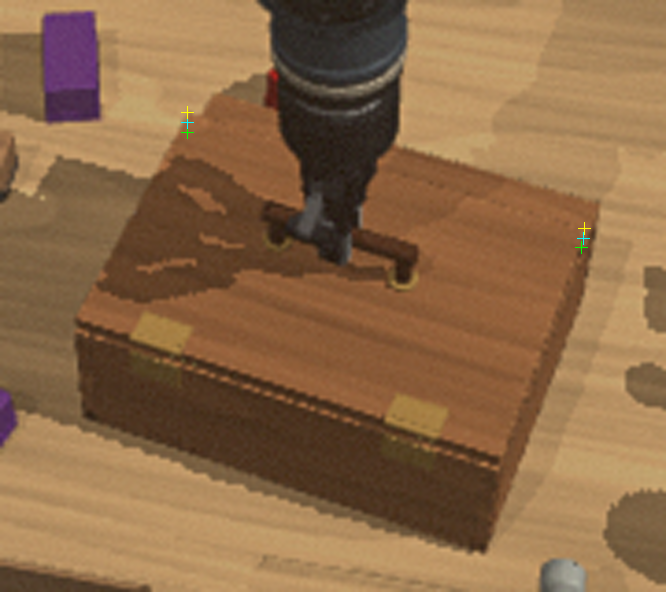

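The picture shows the lid raised and in grip, with its front edge now covering the rail. The TCP arc gives about 0.112 rad, so I'll make a small final raise and check with the wrist camera.

Emit:
{"fn": "play_rows", "kwargs": {"translation": [[0,0.01,-0.07],[0,0.02,-0.14],[0,0.02,-0.2],[0,0.02,-0.2],[0,0.02,-0.2]], "rot": [[0.5,0,0],[1,0,0],[1.5,0,0],[1.5,0,0],[1.5,0,0]]}}

```text
clock: 22.4
position: [0.5911, 0.0232, 0.1434]
tcp_rot: [0.766, 0.64, -0.039, -0.047]
wrist_force: [-1.5, 3.8, -7.0]
finger_gap: 0.012
```

Run:
```python
from h import *
from plant import r
st()
p=[.5757,.0250,-.1777]
f=r.grab_frame("wrist");im=f["color"].copy()
def lid(pt,th):  # pt: (forward of hinge, y, above lid face)
    a,y,h=pt;return [.118-a*np.cos(th)+h*np.sin(th),y,.115+a*np.sin(th)+h*np.cos(th)]
for th,c in((.09,(0,0,255)),(.11,(0,255,255)),(.13,(0,255,0)),(.15,(255,255,0))):
    for y in(.15,.12,.09,.06):
        q=proj(f,place(p,lid((.191,y,0),th)))[0];cv2.drawMarker(im,tuple(int(round(v)) for v in q),c,0,8,1)
    print(th,np.round(proj(f,place(p,[lid((.191,y,0),th) for y in (.15,.06)])),1).tolist(),np.round(proj(f,place(p,lid((.107,.055,.032),th))),1))
cv2.imwrite("pics/w5.png",im)
```

```text
t 22.4 pos [0.5911 0.0232 0.1434] yaw 79.8 zax [-0.1189  0.0223 -0.9927] F [-1.5  3.8 -7. ] M [ 0.6   0.03 -0.11] gap 0.012 q [0.03 0.48 0.12 1.33 0.03 1.77]
0.09 [[76.4, -89.3], [116.8, 170.2]] [[312.6 196.7]]
0.11 [[69.5, -95.2], [112.1, 171.3]] [[314.3 197.8]]
0.13 [[62.6, -101.3], [107.3, 172.4]] [[316.2 199. ]]
0.15 [[55.4, -107.9], [102.5, 173.6]] [[318.3 200.2]]
```

View pics/w5.png

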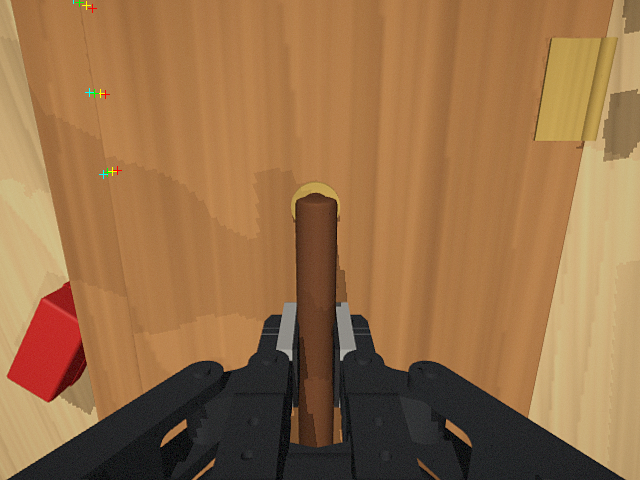

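The bar end appears at (316,199), which matches 0.13 rad. The lid edge is the faint line near (107,172). A numeric check of that line, averaged along the predicted edge:

Run:
```python
from h import *
from plant import r
st()
p=[.5757,.0250,-.1777]
f=r.grab_frame("wrist");g=cv2.cvtColor(f["color"],cv2.COLOR_BGR2GRAY).astype(np.float32)
def lid(y,th): return [.118-.191*np.cos(th),y,.115+.191*np.sin(th)]
ys=np.linspace(.015,.11,120)
for th in np.arange(.08,.171,.005):
    q=proj(f,place(p,[lid(y,th) for y in ys])).astype(np.float32)
    print(round(th,3),round(float(cv2.remap(g,q[:,:1],q[:,1:],cv2.INTER_LINEAR).mean()),1),end="; ")
```

```text
t 22.45 pos [0.5911 0.0232 0.1434] yaw 79.8 zax [-0.1188  0.0223 -0.9927] F [-0.6  3.2 -7.4] M [ 0.57  0.03 -0.09] gap 0.0121 q [0.03 0.48 0.12 1.33 0.03 1.77]
0.08 134.9; 0.085 135.0; 0.09 135.2; 0.095 135.3; 0.1 134.7; 0.105 133.6; 0.11 133.5; 0.115 134.1; 0.12 135.3; 0.125 136.4; 0.13 131.5; 0.135 124.4; 0.14 127.3; 0.145 128.3; 0.15 128.3; 0.155 128.0; 0.16 128.0; 0.165 128.3; 0.17 127.9;
```

The edge sits at 0.130–0.133 rad, so the front is about 25 mm up. I'll hold briefly and hand in.

Emit:
{"fn": "play_rows", "kwargs": {"translation": [[0,0,0],[0,0,0],[0,0,0],[0,0,0]], "rot": [[0,0,0],[0,0,0],[0,0,0],[0,0,0]]}}

```text
clock: 23.0
position: [0.5911, 0.0232, 0.1434]
tcp_rot: [0.766, 0.64, -0.039, -0.047]
wrist_force: [-1.3, 4.4, -6.0]
finger_gap: 0.0121
```

```bash
python3 -c "
from h import *
from plant import r
st();print(r.sign_off())"
```

```text
t 23.0 pos [0.5911 0.0232 0.1434] yaw 79.8 zax [-0.1189  0.0223 -0.9927] F [-1.3  4.4 -6. ] M [ 0.71  0.19 -0.1 ] gap 0.0121 q [0.03 0.48 0.12 1.33 0.03 1.77]
the job is handed in; nothing more can be done
None
```

I swept the joint, laid the block down and freed the lid. The job was handed in at 23.0 s, with the lid still gripped, held still and its front edge up about 25 mm.

- **Sanding:** The block ran flat along the joint from left to right, its centre travelling from about 142 mm left of the middle to 142 mm right. It stayed within about 0.5 mm of the line at 5–6 N. When it first touched down at the left end, before the sweep, the force briefly read about 15 N, so I eased off before moving.
- **Laying down:** The block went back flat in its original spot. The wrist picture afterwards showed it lying flat, with the things beside it where they had been.
- **Lid:** The pull peaked at about 22 N and then dropped gradually, with no jump as the varnish let go.
- **Last checks:** The lid edge and bar in the wrist image both put the lid at about 0.13 rad. The arm did not move over the last half second.
- **Small disagreements:** The grip reads 12 mm on the 14 mm bar. The wrist force at the end was 6–7 N downward, slightly above the 2–5 N expected for the lid's weight, and 3–4 N sideways. I found no sign of slipping.

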